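Fetch the pill bottle out of the low gap with the reacher

TASK

The pill bottle has been pushed far in under the low wire shelf, where a hand will not go. Take up the reacher, squeeze its trigger so that its jaws close on the bottle in there, draw the bottle out in the jaws and stand it upright on the black tray without dropping or tipping it; then lay the reacher back down flat on the table, clear of the tray. Leave the tumbler and the dish where they are.

Things in the scene. Friction and masses are not known exactly. Their poses are not given: they have to be found in the camera images.
- reacher_grip (a point): Mid-point of the hand grip of the reacher, a loose pistol-grip pick-up tool (180 g, 390 mm long, 36 mm thick) lying on its side on the table; 18 mm above its underside. x: ahead, towards the jaws; y: left; z: up. The grip is a bar along y (-58 to +50 mm), 36 mm high, its flat palm face at x = -31 mm. The tube runs along x at y = -58 mm (frame y -80 to -36 mm). Centre of mass: x 65, y -39 mm
- trigger_face (a point): Middle of the flat front face of the reacher's trigger (64 mm along y, 30 mm high), at the grip point's height and y; looks to +x. With the trigger free it is 31 mm ahead of the grip point, so grip and trigger together are 62 mm through (44 mm fully squeezed): two fingers closing along x take both at once. As they squeeze, the whole tool slips ahead between them by half the trigger's travel
- trigger (a joint): Travel of the trigger towards the grip, m: 0 free, 0.018 fully squeezed. It shuts both jaws alike; the pads meet the bottle at about 0.0105. Its spring pushes back 8 N at 0, 14 N at 0.018, so the tool can be carried on a part-squeezed trigger (jaws open). Each pad presses with a quarter of the finger force above the spring's: 30 to 60 N of grip holds the bottle well
- reacher_jaws (a point): Point midway between the rubber pads of the reacher's jaws, fixed to the tool: 330 mm ahead and 58 mm to the right (y = -58 mm) of reacher_grip, same axes and height. The jaws move sideways (y). Trigger free: pads 80 mm apart, 106 mm over the outsides of the jaw tips, which end 20 mm ahead of this point. Pads 32 mm long, 30 mm high; jaws and pads within z -15 to +15 mm
- reacher: The whole reacher; origin 18 mm under reacher_grip, at its underside, same axes
- jaw_l: The reacher's jaw on the +y side; origin on its hinge in the jaw head, 62 mm behind the pads
- jaw_r: The reacher's jaw on the -y side; origin on its hinge in the jaw head, 62 mm behind the pads
- bottle_center (a point): Centre of the loose frosted plastic pill bottle with a ribbed white screw cap, standing upright on the table in the gap under the shelf, left or right of the middle, with the tumbler on the other side. Body 40 mm in diameter, 68 mm high; cap 43 mm in diameter; 85 mm in all; about 60 g. The point is 42.5 mm above its base
- shelf: Fixed low shelf of white-coated steel wire, 240 mm deep, 350 mm wide, 135 mm high, with a black clock on top. Origin on the table under its centre; x points into the gap, y left, z up. Open mouth at x = -120 mm; a stop wire 22 mm above the table at the back (x = 117 mm). Clear height under its deck 121 mm; between the legs y -160 to +160 mm. No floor: things in the gap stand on the table
- tray: Fixed black melamine tray, 250 mm (x) by 300 mm (y), before the shelf's mouth. Origin on the table under its centre, z up. Floor 5 mm above the table, rim 15 mm. A fixed white pegboard organizer 150 mm high with a measuring spoon and a magnifier on pegs fills its +x end (x 75 to 120 mm, y -83 to +83 mm). The strip with x below -20 mm is empty
- dish_center (a point): Centre of a loose round white ceramic dish on the tray, 84 mm in diameter, 22 mm high; the point is 11 mm above its base
- tumbler_center (a point): Centre of a loose glass tumbler standing in the gap beside the bottle, 68 mm in diameter, 92 mm high; the point is 46 mm above the table
Not all that is in view belongs to the job. What is shaped like the part that bears bottle_center but orange or pink is not meant.

How it is judged:
By the outcome, as a careful person would: the job done as asked, in the order asked, and still so for the second after the job is handed in, with the robot touching nothing.
It also fails if it takes over 54 s, if anything falls off the work surface, if the arm or the gripper's body presses on something with over 40 N, if the wrist force passes 120 N, or if a joint passes its speed limit or range.

ROBOT

A 7-joint arm with a two-finger parallel gripper is mounted at the origin on the work surface. World frame = base frame: x ahead of the robot, y to its left, z up, the work surface at z = 0. Lengths are in m, angles in rad, forces in N, time in s.
With the tool pointing down it reaches from about 0.375 to 0.925 m from the base axis. Payload 3.1 kg.
Tool frame: the origin (TCP) lies between the finger pads; the fingertips stand 19 mm ahead of it and the grasp point (between the pads) is the TCP; z points along the fingers, y is the direction in which the jaws open and shut (so a half turn about z gives the same grasp; the last joint's range is limited). The gripper opens to 85 mm and grips with 20 to 120 N. Pads are 22 mm wide; open, the fingers measure 114 mm over their backs; the gripper's body (76 mm by 85 mm) begins 54 mm behind the grasp point. The pads swing forward as they close: fully open they stand 13 mm farther back than shut.
Start: joints at [-1.432, 0.383, 0.044, 1.598, -0.018, 1.161, -0.05], TCP at [0.152, 0.632, 0.25] pointing down, gripper open.
Joint ranges: [-2.61, 2.61], [-0.41, 2.15], [-1.48, 1.57], [0, 2.5], [-1.57, 4.71], [0.05, 1.97], [-2.85, 2.85]. Speed limits (rad/s): [2.79, 2.79, 3.14, 3.14, 3.14, 3.14, 3.14].

INTERFACE

Orientations are given as a unit quaternion [x, y, z, w].
In Python, from bench import move_ptp, movel, move_j, move_gripper, pause, inverse_kinematics, read_camera, camera_params, MotionError, sign_off, look_for, tip_of, read_time_s, read_qpos, read_joint_vel, read_effort, read_eef_pos, read_tcp_rot, read_ft_force, read_ft_torque, read_finger_gap gives the robot as it stands. Calls block until the motion is done:
- move_ptp(position, orientation): joint-space move of the TCP to a pose.
- movel(position, orientation=None, speed=0.15): straight line of the TCP; orientation=None keeps the orientation; speed is the mean speed in m/s.
- move_j(angles): joint-space move.
- move_gripper(opening, effort=None): finger opening in m; effort is the grip in N (None keeps the last); returns when the fingers have stopped.
- pause(seconds).
- inverse_kinematics(position, orientation): joint angles nearest the present ones, or None.
- read_camera(name): name is "scene" or "top" or "wrist"; returns the picture (420x560x3 uint8, red, green, blue); there is no depth.
- camera_params(name): a dict with "K" (3x3 intrinsics, pixels), "camera_from_world" (4x4, takes a point from world to camera coordinates). Camera axes: x right, y down, z forward; pixel columns grow to the right and rows downward; lengths in m; the calibration is good to about 2 mm. A picture is of the moment at which its call begins: read the wrist's pose just before it. camera_params takes no time and is no camera call; for the wrist camera it gives the pose at the moment of the call.
A pose or a line that the arm cannot do raises MotionError and nothing moves.
- sign_off(): hands the job in, once; it reports no verdict.
Trained networks look in the newest picture that a camera, given by its name, has taken for a name from the list of things; names that differ only in an ending like _2 or _b are one class to them, and where a whole thing is asked for, a point or a joint stands for the part that bears it (a point fixed in the world has none). Each returns a list of dicts, best first, with "confidence" (0 to 1); they miss things now and then, are a little off and sometimes report something else, mostly with a low value. They report only what shows in the picture. A call takes as long as a camera call. They do not tell look-alikes from the thing itself.
- look_for(camera, name): "at" ([column, row] in pixels, amid what is visible of it).
- tip_of(camera, name): "at" ([column, row] in pixels: a listed point, or the origin of a listed thing).
Readings, each from a call of its own:
- read_time_s(): time.
- read_qpos(): joint angles.
- read_joint_vel(): joint speeds.
- read_effort(): joint torques, N m.
- read_eef_pos(): TCP position.
- read_tcp_rot(): TCP orientation.
- read_ft_force(): force on the tool from outside, world axes, zero at the start.
- read_ft_torque(): the same for the moment, N m.
- read_finger_gap(): finger opening in m.
Only numpy, scipy, OpenCV 4.12 (cv2) and the standard library are available. Lean on these libraries where they do the work, as an engineer would, in place of code of your own. Each camera call takes 0.05 s, during which the arm holds its last target. There are 200 camera calls.

## Working session

There is one attempt and no reset: what is moved stays moved. The work goes in short steps, each a Python script; the robot and the scene stay as the last script left them, time stands still between calls to the robot, and variables do not carry over. Pictures are saved under pics/ and viewed, about 8 in all and at most 12, crops included, and the job is handed in when it is done.

```bash
mkdir -p pics
cat > h.py <<'E'
import numpy as np, cv2
from bench import *
def ray(cam,px,P=None):
    P=P or camera_params(cam);K=np.array(P["K"]);T=np.array(P["camera_from_world"])
    R=T[:3,:3];c=-R.T@T[:3,3]
    d=R.T@np.linalg.inv(K)@np.array([px[0],px[1],1.]);return c,d
def atz(cam,px,z,P=None):
    c,d=ray(cam,px,P);return c+d*(z-c[2])/d[2]
def proj(cam,p):
    P=camera_params(cam);T=np.array(P["camera_from_world"]);q=np.array(P["K"])@(T[:3,:3]@np.array(p)+T[:3,3]);return q[:2]/q[2]
def save(cam,name,box=None,s=1):
    im=read_camera(cam)
    if box: im=im[box[1]:box[3],box[0]:box[2]]
    im=cv2.resize(im,None,fx=s,fy=s,interpolation=cv2.INTER_CUBIC) if s!=1 else im
    cv2.imwrite("pics/"+name,im[:,:,::-1])
E
python3 - <<'E'
from h import *
a=read_camera("scene");b=read_camera("top")
cv2.imwrite("pics/s.png",a[:,:,::-1]);cv2.imwrite("pics/t.png",b[:,:,::-1])
for cam in("scene","top"):
    for n,z in [("reacher_grip",.018),("trigger_face",.018),("reacher_jaws",.018),("bottle_center",.0425),("shelf",0),("tray",0),("dish_center",.016),("tumbler_center",.046)]:
        for d in tip_of(cam,n)[:3]:
            print(cam,n,np.round(d["at"],0),round(d["confidence"],2),atz(cam,d["at"],z).round(3))
print(read_time_s(),read_tcp_rot(),read_eef_pos())
E
```

```text
scene reacher_grip [174. 181.] 0.69 [ 0.452 -0.394  0.018]
scene trigger_face [186. 184.] 0.42 [ 0.446 -0.355  0.018]
scene reacher_jaws [271. 219.] 0.77 [ 0.46  -0.052  0.018]
scene reacher_jaws [188. 182.] 0.55 [ 0.437 -0.353  0.018]
scene bottle_center [400. 264.] 0.81 [0.476 0.294 0.042]
scene bottle_center [332. 271.] 0.79 [0.574 0.173 0.042]
scene bottle_center [410. 212.] 0.6 [0.275 0.258 0.042]
scene shelf [401. 298.] 0.95 [0.532 0.323 0.   ]
scene tray [212. 276.] 0.83 [ 0.69  -0.071  0.   ]
scene dish_center [219. 287.] 0.95 [ 0.719 -0.027  0.016]
scene dish_center [213. 274.] 0.57 [ 0.694 -0.061  0.016]
scene tumbler_center [407. 302.] 0.9 [0.579 0.341 0.046]
scene tumbler_center [405. 298.] 0.17 [0.57  0.334 0.046]
top reacher_grip [418. 236.] 0.83 [ 0.449 -0.379  0.018]
top trigger_face [412. 237.] 0.54 [ 0.445 -0.361  0.018]
top reacher_jaws [296. 238.] 0.84 [ 0.457 -0.047  0.018]
top reacher_jaws [418. 235.] 0.57 [ 0.451 -0.378  0.018]
top bottle_center [211. 191.] 0.82 [0.591 0.178 0.042]
top bottle_center [184. 312.] 0.8 [0.273 0.248 0.042]
top bottle_center [170. 236.] 0.62 [0.472 0.286 0.042]
top shelf [166. 218.] 0.88 [0.533 0.311 0.   ]
top shelf [283. 148.] 0.75 [ 0.725 -0.023  0.   ]
top shelf [317. 225.] 0.23 [ 0.495 -0.109 -0.   ]
top tray [305. 161.] 0.85 [ 0.683 -0.085  0.   ]
top dish_center [281. 150.] 0.66 [ 0.714 -0.019  0.016]
0.9 [ 1.18099857e-01  9.93001724e-01  1.09906945e-05 -6.87648763e-06] [0.15246039 0.63187717 0.25029559]
```

View pics/s.png

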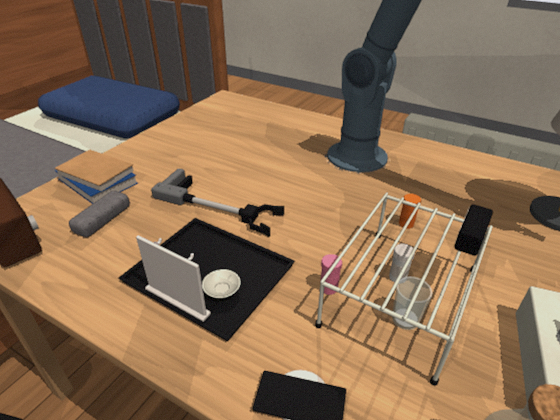

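View pics/t.png

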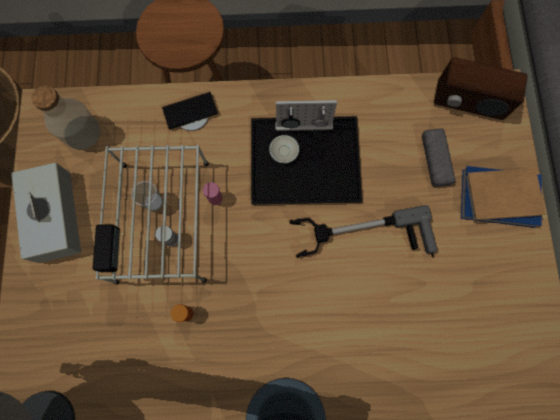

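The scene view shows the white bottle at (403,262), with the pink look-alike at (331,272), the orange one at (410,212) and the tumbler at (411,302). In the top view they are at (164,236), (211,191), (181,313) and (150,196). Only the white-capped frosted bottle is under the deck and neither orange nor pink, so it is the one meant. I'll confirm it with a wrist crop and then look at the reacher.

```bash
cat >> h.py <<'E'
def q(yawdeg):
    f=np.radians((yawdeg+90)/2);return [np.cos(f),np.sin(f),0,0]
def find(cam,n,z,P=None,k=3):
    for d in tip_of(cam,n)[:k]: print(cam,n,np.round(d["at"],0),round(d["confidence"],2),atz(cam,d["at"],z,P).round(3))
E
python3 - <<'E'
from h import *
move_ptp([0.42,0.17,0.36],q(90))
P=camera_params("wrist");save("wrist","w1.png")
T=np.array(P["camera_from_world"]);print((-T[:3,:3].T@T[:3,3]).round(3),T[2,:3].round(2))
for n,z in [("bottle_center",.0425),("tumbler_center",.046),("shelf",0)]: find("wrist",n,z,P)
move_ptp([0.43,-0.33,0.36],q(98))
P=camera_params("wrist");save("wrist","w2.png")
for n,z in [("reacher_grip",.018),("trigger_face",.018),("reacher_jaws",.018),("reacher",0),("jaw_l",.018),("jaw_r",.018),("tray",0)]: find("wrist",n,z,P,2)
print(read_time_s(),read_qpos())
E
```

```text
[0.339 0.17  0.484] [ 0.31  0.   -0.95]
wrist bottle_center [369. 199.] 0.97 [0.466 0.293 0.042]
wrist bottle_center [345.  44.] 0.97 [0.271 0.247 0.042]
wrist bottle_center [281. 273.] 0.93 [0.581 0.17  0.042]
wrist tumbler_center [399. 274.] 0.7 [0.581 0.345 0.046]
wrist shelf [374. 225.] 0.74 [0.521 0.315 0.   ]
wrist shelf [ 91. 205.] 0.16 [ 0.488 -0.12   0.   ]
wrist reacher_grip [241. 170.] 0.85 [ 0.451 -0.384  0.018]
wrist reacher_grip [426. 196.] 0.5 [ 0.449 -0.112  0.018]
wrist trigger_face [262. 168.] 0.56 [ 0.443 -0.356  0.018]
wrist reacher [244. 167.] 0.84 [ 0.449 -0.382  0.   ]
wrist jaw_l [426. 196.] 0.74 [ 0.45  -0.112  0.018]
wrist jaw_r [426. 196.] 0.74 [ 0.45  -0.112  0.018]
5.2833 [ 0.33584449  0.09460424  0.26054909  1.72985188 -0.02512478  1.32033401
  2.31273896]
```

```bash
python3 -c "
import cv2,numpy as np
a=cv2.imread('pics/w1.png');b=cv2.imread('pics/w2.png')
a=cv2.resize(a[110:310,240:460],None,fx=1.8,fy=1.8,interpolation=2);b=cv2.resize(b[80:280,200:420],None,fx=1.8,fy=1.8,interpolation=2)
cv2.imwrite('pics/c.png',np.hstack([a,b]))"
```

```text
(no output)
```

View pics/c.png

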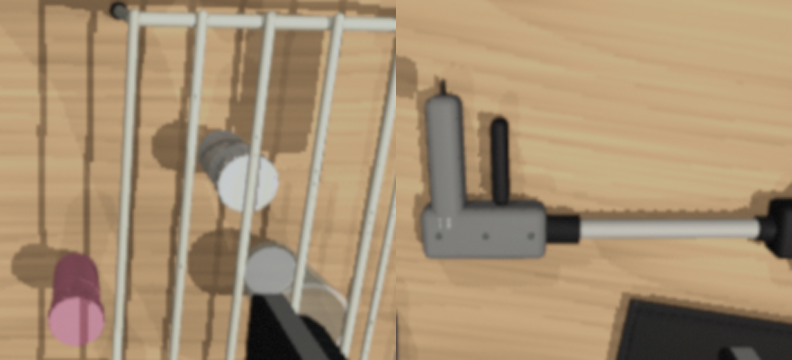

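Left half: the white-capped frosted bottle is at crop (248,183), full-image (378,212), under the deck. The pink decoy is at crop (76,320), and the tumbler's base and rim are around (272,268) and (320,310). Right half: the reacher lies with its grip bar at (445,150), its trigger at (500,160) and its tube along row ~229.

Run:
```python
from h import *
P2=camera_params("wrist")
W=lambda cx,cy,z:atz("wrist",(200+(cx-396)/1.8,80+cy/1.8),z,P2).round(4)
a,b=W(580,230,.018),W(758,228,.018)
yaw=np.degrees(np.arctan2(b[1]-a[1],b[0]-a[0]));print("tube",a,b,yaw)
print("palm",W(428,150,.018),W(430,110,.025),"trigfront",W(509,160,.018),W(509,130,.018),W(509,190,.018))
# shelf yaw + mouth rail via pose of wrist cam 1 -> use top image lines instead
for px in [(200,148),(200,277),(107,148),(100,277)]: print("shelf corner",atz("top",px,.132).round(3))
print(np.array(camera_params("top")["camera_from_world"]).round(2).tolist())
```

```text
tube [ 0.4927 -0.2902  0.018 ] [ 0.4707 -0.1456  0.018 ] 98.65085800777464
palm [ 0.4441 -0.4193  0.018 ] [ 0.412  -0.4191  0.025 ] trigfront [ 0.4431 -0.3552  0.018 ] [ 0.4197 -0.3581  0.018 ] [ 0.4673 -0.3522  0.018 ]
shelf corner [0.681 0.191 0.132]
shelf corner [0.35  0.19  0.132]
shelf corner [0.692 0.431 0.132]
shelf corner [0.361 0.431 0.132]
[[-0.04, -1.0, -0.0, 0.01], [-0.97, 0.04, -0.24, 0.52], [0.24, -0.01, -0.97, 1.13], [0.0, 0.0, 0.0, 1.0]]
```

Run:
```python
from h import *
g=np.array([.450,-.384]);yw=98.6;a=np.radians(yw)
u=np.array([np.cos(a),np.sin(a)]);v=np.array([-u[1],u[0]])
t=g-.016*v
move_gripper(.085,30)
move_ptp([*t,.10],q(yw)); movel([*t,.019],speed=.08)
print(read_ft_force(),read_eef_pos())
move_gripper(.0575,30); print(read_finger_gap(),read_ft_force())
movel([*t,.060],speed=.06)
print(read_finger_gap(),read_ft_force(),read_ft_torque(),read_time_s())
a=read_camera("scene");b=read_camera("wrist")
P=camera_params("wrist")
find("wrist","reacher_jaws",.059,P);find("top" if read_camera("top") is not None else "top","reacher_jaws",.059)
cv2.imwrite("pics/l.png",np.hstack([cv2.resize(a[120:270,120:320],(800,600))[::2,::2],cv2.resize(b[80:380,150:550],(400,300))])[:,:,::-1])
```

```text
[0.40436721 0.21869907 0.61947708] [ 0.46630474 -0.38208549  0.01960575]
0.057874371555393496 [ 0.400902   -2.89753908  5.5129756 ]
0.057919042822379335 [-0.20973436 -0.58128273 -1.55950104] [-0.05655272  0.04189059 -0.04215837] 8.9333
top reacher_jaws [293. 238.] 0.83 [ 0.45  -0.038  0.059]
```

View pics/l.png

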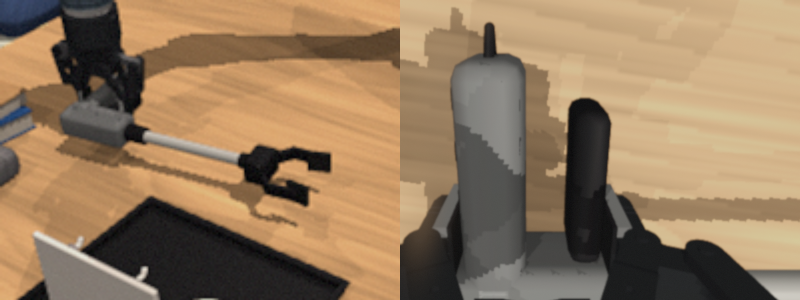

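The reacher hangs free between the fingers with its jaws still open. In the scene crop the jaws are at (290,175) and the tube looks about level. I'll triangulate the jaws to check for sag.

```bash
cat >> h.py <<'E'
def tri(name,n=2,sel=0):
    out=[]
    for _ in range(n):
        A=np.zeros((3,3));b=np.zeros(3)
        for cam in("scene","top"):
            read_camera(cam);D=tip_of(cam,name)
            if not D: print(cam,"none");return None
            c,d=ray(cam,D[sel]["at"]);d/=np.linalg.norm(d);M=np.eye(3)-np.outer(d,d);A+=M;b+=M@c
        out.append(np.linalg.solve(A,b))
    return np.mean(out,0)
E
python3 - <<'E'
from h import *
for n in("reacher_jaws","jaw_l","jaw_r","reacher_grip"): print(n,tri(n,1))
print(read_eef_pos(),read_time_s())
E
```

```text
reacher_jaws [ 0.45692286 -0.04222009  0.05387896]
jaw_l [ 0.48385343 -0.10092308  0.06066849]
jaw_r [ 0.44978206 -0.11462086  0.07135213]
reacher_grip [ 0.45087207 -0.38378447  0.05482997]
[ 0.46580469 -0.38163289  0.06002341] 9.9833
```

Run:
```python
from h import *
movel([.428,-.25,.06],q(90),speed=.12)
movel([.428,-.22,.040],speed=.10)
print(tri("reacher_jaws",1),read_finger_gap())
movel([.428,-.10,.040],speed=.10)   # jaws mid at y=.232
print(tri("reacher_jaws",1),read_eef_pos(),read_ft_force(),read_time_s())
for cam in("scene","top"): find(cam,"bottle_center",.0425)
a=read_camera("scene");b=read_camera("top")
cv2.imwrite("pics/m.png",np.hstack([cv2.resize(a[170:330,260:470],(525,400)),cv2.resize(b[170:290,90:170+40],(270,270*120//120))[:,:] if 0 else cv2.resize(b[150:300,110:213],(275,400))])[:,:,::-1])
```

```text
[0.47246451 0.11088398 0.03074434] 0.05757368625083109
[0.4695686  0.23417661 0.03280499] [ 0.42796977 -0.10060432  0.04000118] [ 0.67633663 -0.00918506 -1.22632234] 13.5333
scene bottle_center [404. 263.] 0.84 [0.468 0.301 0.042]
scene bottle_center [330. 275.] 0.83 [0.588 0.176 0.042]
scene bottle_center [408. 215.] 0.76 [0.292 0.257 0.042]
top bottle_center [214. 191.] 0.76 [0.591 0.168 0.042]
top bottle_center [183. 312.] 0.65 [0.273 0.249 0.042]
top bottle_center [165. 238.] 0.62 [0.467 0.3   0.042]
```

View pics/m.png

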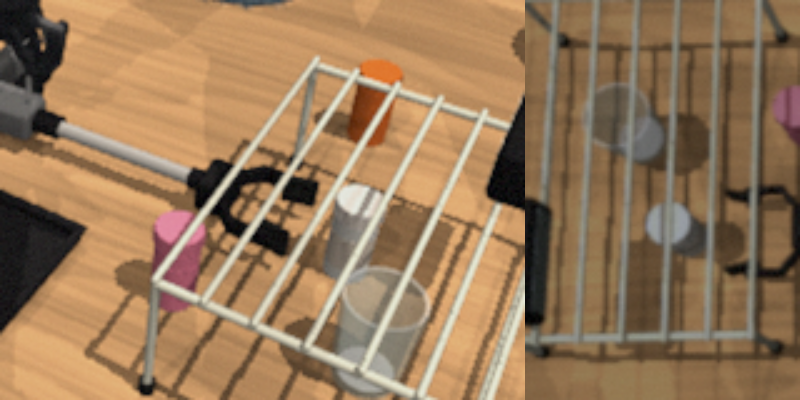

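The jaws straddle the bottle's line: in the right view the bottle is at (672,225) with the jaw tips at (730,190) and (730,265). Nothing is in contact, so I'll advance and squeeze.

Run:
```python
from h import *
movel([.427,-.036,.040],speed=.07)
print(read_ft_force())
move_gripper(.040,50); print("gap",read_finger_gap(),read_ft_force())
pause(.2)
movel([.427,-.036,.058],speed=.05)
print("gap",read_finger_gap(),read_ft_force(),read_ft_torque(),read_time_s())
a=read_camera("scene");b=read_camera("top")
cv2.imwrite("pics/n.png",np.hstack([cv2.resize(a[170:330,260:470],(525,400)),cv2.resize(b[150:300,110:213],(275,400))])[:,:,::-1])
```

```text
[-0.18103647  0.72644773 -2.67145144]
gap 0.04998258793964961 [-0.16313032 -1.3569579  -0.89293372]
gap 0.0496100134370271 [-0.70561492 -0.36806685 -2.48548231] [-0.29564024  0.01945231 -0.03282291] 15.725
```

View pics/n.png

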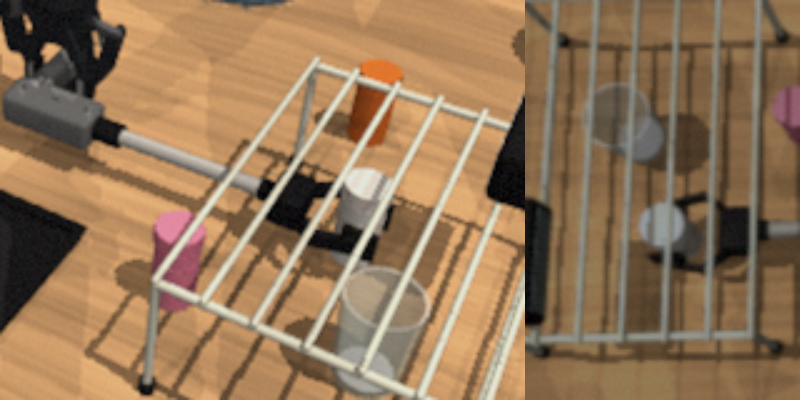

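The bottle is lifted in the jaws at (362,205). The force rise of about 0.7 N matches its weight, and the tumbler is untouched. I'll draw it straight out, then bring the tool in at yaw 75° so its rear stays clear of the grey case.

Run:
```python
from h import *
movel([.427,-.29,.058],speed=.12)
print("out",read_finger_gap(),read_ft_force())
yw=75;a=np.radians(yw);u=np.array([np.cos(a),np.sin(a)]);v=np.array([-u[1],u[0]])
t=np.array([.603,-.010])-.336*u+.042*v;print("t",t)
movel([.427,-.30,.09],speed=.10)
movel([*t,.085],q(yw),speed=.10)
movel([*t,.060],speed=.08)
print(read_finger_gap(),read_ft_force(),tri("bottle_center",1),tri("reacher_jaws",1),read_time_s())
for cam in("scene","top"): find(cam,"bottle_center",.06);find(cam,"dish_center",.016,None,1)
a=read_camera("scene");b=read_camera("top")
cv2.imwrite("pics/o.png",np.hstack([cv2.resize(a[160:340,110:320],(467,400)),cv2.resize(b[100:300,230:396],(332,400))])[:,:,::-1])
```

```text
out 0.04974384219765238 [ 0.77473883  0.35430434 -1.82220635]
t [ 0.47546792 -0.32368068]
0.049694117518300274 [-0.62219318 -0.43900534 -2.77985235] [0.52217346 0.2179962  0.20233432] [ 0.60357554 -0.0070603   0.06033494] 20.1333
scene bottle_center [410. 211.] 0.6 [0.297 0.26  0.06 ]
scene bottle_center [252. 241.] 0.58 [ 0.598 -0.019  0.06 ]
scene bottle_center [332. 275.] 0.57 [0.6   0.185 0.06 ]
scene dish_center [216. 286.] 0.94 [ 0.72  -0.032  0.016]
top bottle_center [280. 183.] 0.79 [ 0.6   -0.011  0.06 ]
top bottle_center [182. 314.] 0.62 [0.269 0.25  0.06 ]
top bottle_center [210. 192.] 0.6 [0.584 0.178 0.06 ]
top dish_center [281. 150.] 0.68 [ 0.713 -0.018  0.016]
```

View pics/o.png

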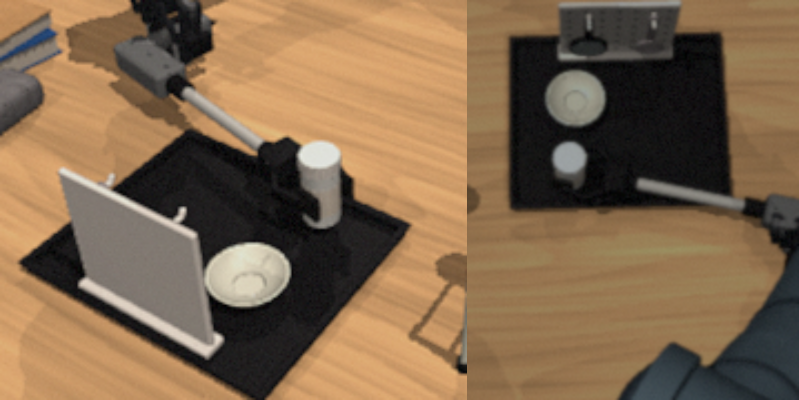

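The bottle hangs upright in the jaws over the empty front strip. It's at (320,185) in the scene crop and (570,160) in the top crop, with the dish clear. Now I'll lower it to contact by feel.

Run:
```python
from h import *
t=[.47547,-.32368]
movel([*t,.051],speed=.05); pause(.15)
f0=read_ft_force()[2];z=.051;print(f0,read_ft_torque())
while z>.0405:
    z-=.0015; movel([*t,z],speed=.03); pause(.08)
    f=read_ft_force();tq=read_ft_torque();print(round(z,4),f[2].round(2),tq.round(3))
    if f[2]>f0+1.2: break
print(read_finger_gap(),read_time_s())
save("scene","p.png",(200,190,300,270),6)
```

```text
-2.4867306968177765 [-0.31790365  0.14702775 -0.0278232 ]
0.0495 -2.61 [-0.276  0.143  0.044]
0.048 -2.6 [-0.35   0.187  0.006]
0.0465 -1.36 [-0.25   0.041 -0.041]
0.045 -0.26 [ 0.188 -0.046  0.098]
0.049582268443197186 22.25
```

View pics/p.png

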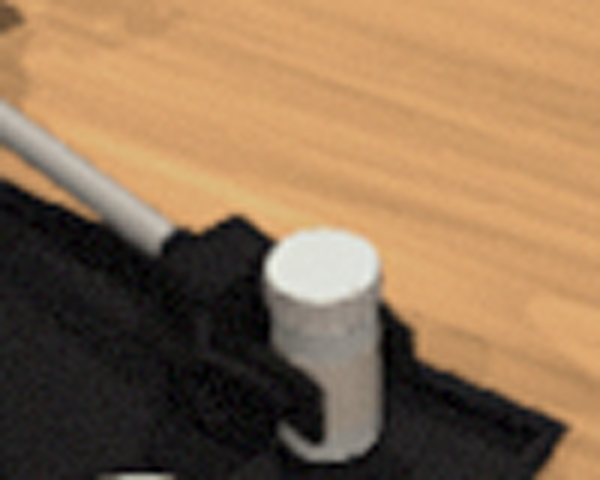

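The bottle stands on the tray: contact came at z≈0.046, as predicted, and it looks upright with its base at (330,450). I'll release it and back off along the tube.

Run:
```python
from h import *
t=np.array([.47547,-.32368]);a=np.radians(75);u=np.array([np.cos(a),np.sin(a)])
for o in(.0525,.055,.0575): move_gripper(o,30)
print(read_finger_gap(),read_ft_force(),read_ft_torque())
movel([*(t-.02*u),.045],speed=.04)
for cam in("scene","top"): read_camera(cam);find(cam,"bottle_center",.0475)
movel([*(t-.07*u),.046],speed=.08)
print(read_finger_gap(),read_ft_force(),tri("reacher_jaws",1),read_time_s())
a=read_camera("scene");b=read_camera("top")
cv2.imwrite("pics/r.png",np.hstack([cv2.resize(a[160:340,110:320],(467,400)),cv2.resize(b[100:300,230:396],(332,400))])[:,:,::-1])
```

```text
0.05763798847993785 [-0.83285276  0.5283101  -2.05845747] [-0.08789146  0.0016054   0.02397049]
scene bottle_center [409. 212.] 0.96 [0.284 0.255 0.047]
scene bottle_center [254. 244.] 0.81 [ 0.593 -0.016  0.047]
scene bottle_center [331. 273.] 0.73 [0.584 0.176 0.047]
top bottle_center [211. 193.] 0.81 [0.585 0.177 0.048]
top bottle_center [282. 184.] 0.78 [ 0.602 -0.017  0.048]
top bottle_center [185. 312.] 0.65 [0.273 0.245 0.048]
0.057243714354859435 [-0.10228047  0.5444414  -1.67891532] [ 0.57940599 -0.08022114  0.04337322] 24.775
```

View pics/r.png

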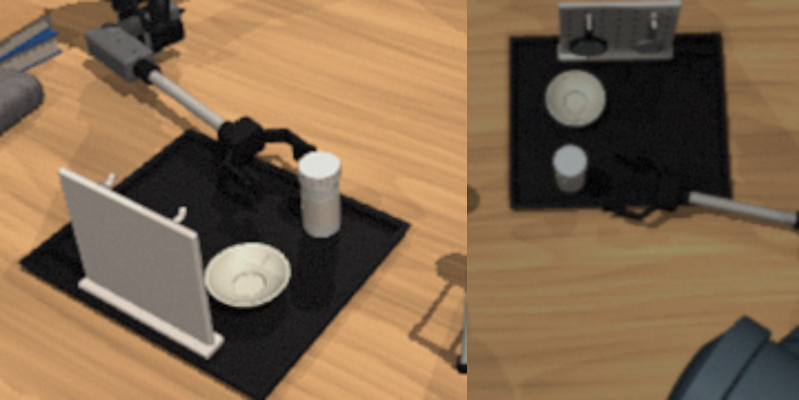

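The bottle stands free and upright at (320,195), the jaws are clear and the dish is unmoved. Next I'll lay the reacher down near its original spot, a little farther from the tray.

Run:
```python
from h import *
p=read_eef_pos()
movel([p[0]-.015,p[1]-.015,.10],speed=.10)
t=[.440,-.382]
movel([*t,.08],q(98.6),speed=.12)
movel([*t,.026],speed=.07);pause(.15)
f0=read_ft_force()[2];z=.026
while z>.0186:
    z-=.0015; movel([*t,z],speed=.03); pause(.08)
    f=read_ft_force();print(round(z,4),f[2].round(2))
    if f[2]>f0+1.5: break
move_gripper(.066,30);move_gripper(.085);print(read_finger_gap(),read_ft_force())
movel([*t,.15],speed=.12)
move_ptp([.40,-.20,.36],q(90))
pause(.3)
print(read_time_s(),read_ft_force())
for n,z in(("reacher_jaws",.018),("reacher_grip",.018),("bottle_center",.0475),("dish_center",.016),("tumbler_center",.046)):
    for cam in("scene","top"): read_camera(cam);find(cam,n,z,None,3 if n[0]=="b" else 1)
save("scene","f.png")
```

```text
0.0245 -1.01
0.023 -1.61
0.0215 -2.49
0.02 1.94
0.08508240262696495 [ 0.16785819 -0.11354956 -0.27318515]
31.7667 [-0.23001189  0.50100801 -0.58571506]
top reacher_jaws [295. 251.] 0.57 [ 0.422 -0.044  0.018]
scene reacher_grip [184. 179.] 0.56 [ 0.43  -0.375  0.018]
scene bottle_center [411. 212.] 0.94 [0.283 0.26  0.047]
scene bottle_center [333. 274.] 0.94 [0.586 0.182 0.047]
scene bottle_center [253. 245.] 0.79 [ 0.597 -0.017  0.047]
top bottle_center [211. 189.] 0.89 [0.595 0.178 0.048]
top bottle_center [285. 185.] 0.78 [ 0.598 -0.025  0.048]
top bottle_center [184. 314.] 0.68 [0.266 0.247 0.048]
scene dish_center [218. 289.] 0.97 [ 0.725 -0.025  0.016]
top dish_center [284. 148.] 0.92 [ 0.719 -0.027  0.016]
scene tumbler_center [409. 299.] 0.6 [0.569 0.343 0.046]
top tumbler_center [148. 199.] 0.57 [0.575 0.347 0.046]
```

View pics/f.png

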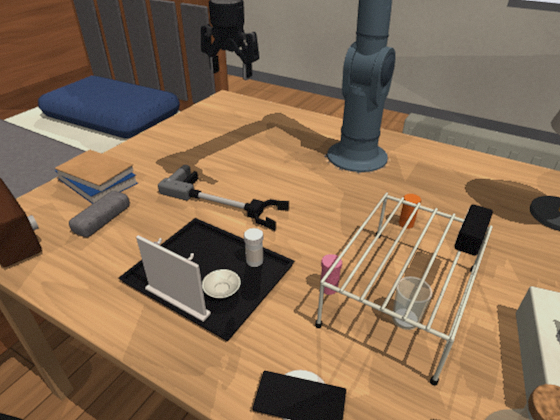

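The final view shows the bottle upright on the tray at (254,248) and the reacher flat on the table at (225,198), clear of the tray. The dish, tumbler and decoys are where they were, and the robot is touching nothing.

```bash
python3 -c "
from bench import *
sign_off()"
```

```text
the job is handed in; nothing more can be done
```

I took up the reacher and squeezed its jaws on the white-capped bottle under the shelf with 50 N. I then drew the bottle out, stood it upright on the tray's empty front strip, and laid the reacher back on the table. The robot's clock read about 32 s of the 54 s at the last check, and the job is handed in.

- **Bottle:** it stands upright on the tray at about (0.60, -0.02). The wrist force rose by roughly the bottle's weight when it was lifted, and the tray contact came at the expected height.
- **Reacher:** it lies flat, with its jaws at about (0.42, -0.04), clear of the tray edge at roughly x = 0.56.
- **Dish and tumbler:** neither had moved, to within the detectors' roughly 1 cm scatter.
- **Checks that missed or disagreed:**
  - In the last look, the top camera did not find the reacher's grip and the scene camera did not find its jaws. Each was located by the other camera, and the picture agreed.
  - One triangulation of the bottle, while it hung over the tray, matched different bottles in the two cameras, so I dropped it.

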